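# Load the melting pan and bring the waxing iron over it

## Task

Pick up the little steel pot by its handle and tip it so that all three wax stubs drop into the square melting pan, then stand the pot upright on the bench beside the pan and let go of it. Then draw the waxing iron up out of its stand, turn it from upright to level with its flat metal sole facing down, and finish still holding it motionless over the middle of the pan, sole roughly 15 cm above the bench, touching nothing else. Leave the stubs in the pan and the bottle, cork block, scraper and file where they are.

Things in the scene. Friction and masses are not known exactly. Their poses are not given: they have to be found in the camera images.
- pot: small round steel pot, loose, 0.14 kg, open at the top; 66 mm across at the base flaring to 98 mm at the rim, 60 mm high, wall 3 mm, inner floor 6 mm up. Origin: centre of its underside; z up through the mouth; its straight black handle sticks out level along its -x
- pot_handle (a point): a point on the pot's handle axis, 95 mm from the pot's axis, 50 mm above its underside; the handle is a round level bar 16 mm in diameter, reaching from the pot's wall to 138 mm from the pot's axis. Axes as the pot's
- wax_a: wax stub, cream block 19 x 17 x 16 mm, 12 g, starts in the pot; origin: centre of the underside as built
- wax_b: wax stub, cream cube 18 mm, 12 g, starts in the pot; origin: centre of the underside as built
- wax_c: wax stub, cream round puck 20 mm in diameter and 16 mm high, 12 g, starts in the pot; origin: centre of one round face
- pan: square aluminium melting pan fixed to the bench, 180 x 180 mm outside, 30 mm high, walls and floor 5 mm, open at the top. Origin: centre of its underside; x and y along its sides
- stand: black steel iron stand fixed to the bench: base plate 100 x 110 x 8 mm with an upright rectangular pocket in its middle, open at the top, inside 40 mm (its x) by 70 mm (its y), floor 8 mm and rim 60 mm above the bench. Origin: centre of the underside
- iron: cordless waxing iron, loose, 0.32 kg, 205 mm long, standing nose down in the stand's pocket with 3 mm play all round, handle up, leaning up to 8 degrees. Origin: middle of the nose end; z runs from nose to handle end; the flat metal sole faces along its -x. z = 0 to 100 mm is the red housing with the sole, up to 64 mm wide (y) and 34 mm thick (x; sole face at x = -17 mm); centre of mass near z = 65 mm
- iron_sole (a point): middle of the iron's sole face, 55 mm from the nose end; axes as the iron's
- iron_handle (a point): middle of the iron's straight black handle, on its axis, 150 mm from the nose end; the handle is a bar 24 mm (x) by 26 mm (y), from z = 100 to 205 mm of the iron; axes as the iron's
- cleaner: bystander: white plastic bottle, 60 mm in diameter, 130 mm high; origin: centre of the underside
- cork: bystander: cork block 50 x 90 x 30 mm; origin: centre of the underside
- scraper: bystander: clear plastic scraper lying flat, 60 x 140 x 5 mm; origin: centre of the underside
- file: bystander: flat file with a wooden handle lying along its y, 250 mm long, 24 mm high; origin: on the bench under the middle of the 160 mm blade, the handle towards +y
Things that resemble listed ones, but are neither listed nor needed, are in the scene too. There is more than one size of the iron; the one meant has the size given above.

How it is judged:
By the outcome, as a careful person would: the job done as asked, in the order asked, and still so for the second after the job is handed in, while the arm keeps its last pose, push and grip.
It also fails if it takes over 72 s, if anything falls off the work surface, if the arm or the gripper's body presses on something with over 40 N, if the wrist force passes 120 N, or if a joint passes its speed limit or range.

## Robot

A 6-joint arm with a two-finger parallel gripper is mounted at the origin on the work surface. World frame = base frame: x ahead of the robot, y to its left, z up, the work surface at z = 0. Lengths are in m, angles in degrees, forces in N, time in s.
With the tool pointing down it reaches from about 0.35 to 0.875 m from the base axis. Payload 4.2 kg.
Tool frame: the origin (TCP) lies on the centre line of the jaws, within the pads' length; the fingertips stand tip_reach ahead of it and the grasp point (between the pads) is the TCP (tip_reach is the distance from the TCP to the fingertips, in m); z points along the fingers, y is the line along which they close (so a half turn about z gives the same grasp; the last joint's range is limited). The gripper opens to 87 mm and grips with 3 to 60 N. Pads are 19 mm wide; open, the fingers measure 117 mm over their backs; the gripper's body (75 mm by 190 mm) begins 51 mm behind the grasp point.
Start: joints at [-52.678, 22.042, 0.453, 0, -68.411, -14.817], TCP at [0.239, -0.577, 0.242] pointing down, gripper open.
Joint ranges: [-179.83, 179.83], [-69.29, 118.12], [-61.27, 80.66], [-181.25, 117.63], [-171.15, -9.14], [-177.46, 177.46]. Speed limits (degrees/s): [159.86, 159.86, 180, 180, 180, 180].

## Interface

Orientations are given as a 3x3 rotation matrix whose columns are the frame's x, y, z axes.
In Python, from station import sense, capture, finish_job, tip_reach gives the robot as it stands.
- The arm moves only by the tool arm_command, never from a script. Its argument "deltas" is a list of rows, each a list of 7 numbers: the turn, a rotation vector about the tool's x, y, z in rad, then the shift along the tool's x, y, z in cm, then the closure, from -1 (fully open) to 1 (shut), so that 0 is half open. In form: [[rx, ry, rz, dx, dy, dz, hand], ...]. A call has 1 to 8 rows; each row is the pose to reach, as a shift and turn from the pose commanded when the call began, along the tool's axes at that moment; what a row does not reach only later rows make up. A row lasts 1/12 s, in which the tool goes at most 41.7 mm and 7.16 degrees, less where a joint would pass 70% of its speed; a pose out of reach is approached as far as the arm can. A call with a gripper value outside its range is refused whole. The fingers move at their own pace and stop on an object; the grip force is fixed at half the most. Time passes only in rows, so rows that repeat a pose let the fingers close. It gives the time, the measured TCP pose, the force, the opening and the grip force at its end, in the units of the state.
- sense(): the state, without advancing time (a new reading comes with each control period).
- capture(name): name is "side" or "top" or "wrist"; returns a dict with "pixels" (420x560x3 uint8, blue, green, red), "fovy" (degrees; the focal length in pixels is half the picture's height over the tangent of half this angle, whatever the lens; pixels are square), "cx", "cy" (the principal point, pixels), "k1" (the pictures are not rectified: a ray, as slopes to the right and down, at radius r is drawn at 1 + k1 r^2 times it, then the intrinsics apply), "rvec" (rotation vector, rad) and "tvec" (3), from world to camera coordinates, as OpenCV has them. Camera axes: x right, y down, z forward; pixel columns grow to the right and rows downward; lengths in m; the calibration is good to about 2 mm. A picture is of the moment at which its call begins. There is no depth.
- finish_job(): hands the job in; it is judged then, once.
The state is a dict: "time_s": time; "joints": joint angles; "joint_velocities": joint speeds; "effort": joint torques, N m; "tcp_pos": TCP position; "ee_rot": TCP orientation; "wrist_force": force on the tool from outside, world axes, zero at the start; "moment": the same for the moment, N m; "gripper_width": opening from 0.0 (shut) to 1.0 (fully open); "gripper_force": force on a finger pad.
Only numpy, scipy, OpenCV 4.12 (cv2) and the standard library are available. Lean on these libraries where they do the work, as an engineer would, in place of code of your own. Each camera call takes 0.05 s, during which the arm holds its last target. There are 200 camera calls.

## Working session

There is one attempt and no reset: what is moved stays moved. The work goes in short steps, Python scripts to look and compute and a tool call to move; the robot and the scene stay as the last step left them, time stands still between calls to the robot, and variables do not carry over. Pictures are saved under pics/ and viewed, at most 10 in all, crops included, and the job is handed in when it is done.

Besides the shell and the picture viewer there is one more tool, called after ">>>" as name(argument=value, ...) on one line, values as JSON. arm_command: Moves the arm, as the interface text tells. Its arguments: {"type":"object","properties":{"deltas":{"type":"array"}},"required":["deltas"]}

```bash
ls; mkdir -p pics
cat > h.py <<'E'
import numpy as np, cv2
from station import sense, capture, tip_reach
def cam(c):
    f=210/np.tan(np.radians(c["fovy"])/2)
    K=np.array([[f,0,c["cx"]],[0,f,c["cy"]],[0,0,1.]])
    R=cv2.Rodrigues(np.array(c["rvec"],float))[0]; t=np.array(c["tvec"],float).ravel()
    return K,R,t,np.array([c["k1"],0,0,0,0.])
def ray(c,uv):
    K,R,t,d=cam(c); p=cv2.undistortPoints(np.array([[uv]],float),K,d)[0,0]
    v=R.T@np.array([p[0],p[1],1]); return -R.T@t, v/np.linalg.norm(v)
def onz(c,uv,z):
    o,v=ray(c,uv); return o+v*(z-o[2])/v[2]
def proj(c,P):
    K,R,t,d=cam(c); return cv2.projectPoints(np.array(P,float).reshape(-1,3),cv2.Rodrigues(R)[0],t,K,d)[0][:,0]
def tri(c1,u1,c2,u2):
    o1,v1=ray(c1,u1);o2,v2=ray(c2,u2)
    A=np.stack([v1,-v2],1); s=np.linalg.lstsq(A,o2-o1,rcond=None)[0]
    a,b=o1+s[0]*v1,o2+s[1]*v2; return (a+b)/2,np.linalg.norm(a-b)
def delta(Rt,pt):
    s=sense();R=np.array(s["ee_rot"]);return cv2.Rodrigues(R.T@Rt)[0].ravel().round(4),(R.T@(np.array(pt)-s["tcp_pos"])*100).round(2)
E
cat > look.py <<'E'
from h import *; import pickle,sys
for n in sys.argv[2:]:
    c=capture(n); pickle.dump(c,open(f"{sys.argv[1]}_{n}.pkl","wb")); cv2.imwrite(f"pics/{sys.argv[1]}_{n}.png",cv2.resize(np.array(c["pixels"]),(784,588)))
E
python3 look.py a top side; python3 -c "
from h import *; s=sense();print(s,tip_reach)"
```

```text
pics
{'time_s': 0.1, 'joints': array([-5.26769627e+01,  2.20857591e+01,  3.88647756e-01, -2.73138192e-02,
       -6.84133451e+01, -1.48178375e+01]), 'joint_velocities': array([-0.14474346, -0.04771798,  0.37104072,  0.11634881,  0.03410324,
        0.05907445]), 'effort': array([ 1.35951823e-04, -3.91690135e+01,  1.87934947e+01,  4.23183024e+00,
        1.34598269e-02, -6.81828737e-05]), 'tcp_pos': array([ 0.23907168, -0.57691694,  0.24057719]), 'ee_rot': array([[-9.23912055e-01, -3.82604036e-01, -8.16324831e-04],
       [-3.82604902e-01,  9.23910300e-01,  1.80179991e-03],
       [ 6.48350004e-05,  1.97703454e-03, -9.99998044e-01]]), 'wrist_force': array([-0.45624096, -0.03201677,  0.19480793]), 'moment': array([ 0.003806  , -0.01825597,  0.06063753]), 'gripper_force': 0.0, 'gripper_width': 0.9986058936280724} 0.019
```

View pics/a_top.png

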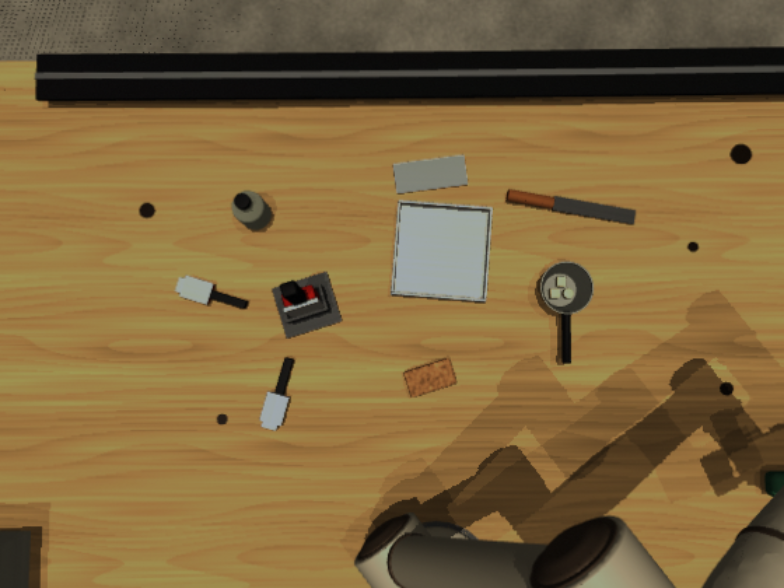

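View pics/a_side.png

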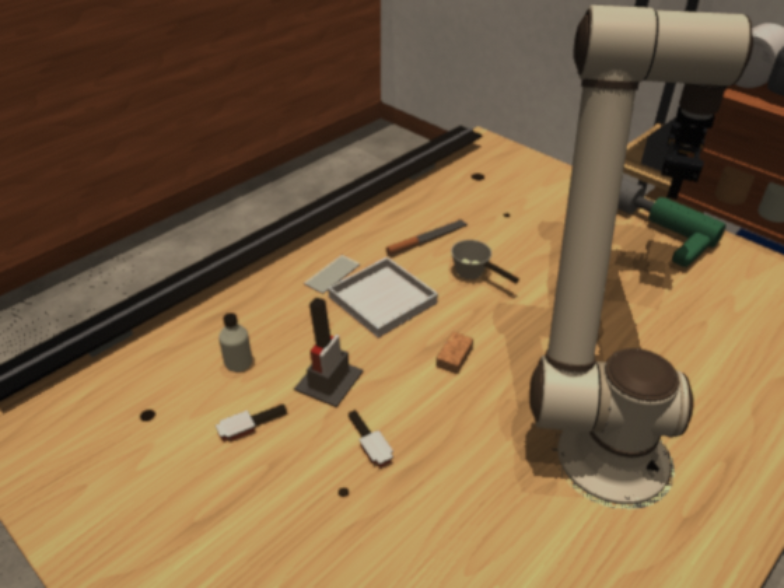

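The top view shows the pot at (566,288) with its handle running to (567,362) and three stubs inside. The pan's centre is at (441,252), and the stand with the upright iron is at (306,304).

Irons that could be mistaken for the one I want:
- standing iron at (292,290)
- lying iron at (210,292)
- lying iron at (277,393)

The task's iron stands nose down in the stand, so I choose the first. Next I measure and check it in a close crop.

```bash
cat > m.py <<'E'
from h import *; import pickle
T=pickle.load(open("a_top.pkl","rb"));S=pickle.load(open("a_side.pkl","rb"))
q=lambda *u:(u[0]/1.4,u[1]/1.4)
p=lambda n,v:print(n,np.round(v,4))
for n,u,z in [("pan1",(399,201),.03),("pan2",(492,207),.03),("pan3",(486,302),.03),("pan4",(391,295),.03),("rimcentre",(566,288.5),.06),("hend",(567,362),.05),("hstart",(566,316),.05),
 ("st1",(273,288),.008),("st2",(326,272),.008),("st3",(342,321),.008),("st4",(288,338),.008),("lieA0",(177,284),.03),("lieA1",(248,304),.012),("lieB0",(271,430),.03),("lieB1",(289,359),.012),("cork",(430,377),.03),("bottle",(255,212),.03),("scr",(430,174),.005),("file0",(508,195),.02),("file1",(635,217),.005)]: p(n,onz(T,q(*u),z))
print("cams",ray(T,(280,210)),ray(S,(280,210)))
# iron top: triangulate
p("irontop",tri(T,q(291,290),S,q(318,302))[0]); print(tri(T,q(291,290),S,q(318,302))[1])
i=np.array(S["pixels"])[195:300,200:270]; j=np.array(T["pixels"])[185:250,190:250]
a=cv2.resize(i,None,fx=5.5,fy=5.5,interpolation=cv2.INTER_CUBIC); b=cv2.resize(j,None,fx=6.5,fy=6.5,interpolation=cv2.INTER_CUBIC)
o=np.zeros((580,790,3),np.uint8); o[:a.shape[0],:a.shape[1]]=a; o[:b.shape[0],395:395+b.shape[1]]=b
cv2.imwrite("pics/crop1.png",o)
E
python3 m.py
```

```text
pan1 [0.7056 0.0635 0.03  ]
pan2 [ 0.6925 -0.1121  0.03  ]
pan3 [ 0.5128 -0.0971  0.03  ]
pan4 [0.5273 0.0801 0.03  ]
rimcentre [ 0.5343 -0.2389  0.06  ]
hend [ 0.4008 -0.2392  0.05  ]
hstart [ 0.4846 -0.24    0.05  ]
st1 [0.5443 0.3048 0.008 ]
st2 [0.5741 0.2038 0.008 ]
st3 [0.4803 0.1734 0.008 ]
st4 [0.449  0.2758 0.008 ]
lieA0 [0.5513 0.4805 0.03  ]
lieA1 [0.5139 0.3512 0.012 ]
lieB0 [0.2803 0.3028 0.03  ]
lieB1 [0.4095 0.2731 0.012 ]
cork [0.3746 0.0092 0.03  ]
bottle [0.6868 0.3358 0.03  ]
scr [0.7635 0.0026 0.005 ]
file0 [ 0.7174 -0.1445  0.02  ]
file1 [ 0.6755 -0.3894  0.005 ]
cams (array([0.43193495, 0.08387415, 1.2818234 ]), array([ 0.07746993, -0.00450039, -0.99698453])) (array([-0.25277229,  0.86181903,  1.07234572]), array([ 0.52408836, -0.54935004, -0.65080406]))
irontop [0.5249 0.2429 0.2066]
0.0044924232590446735
```

View pics/crop1.png

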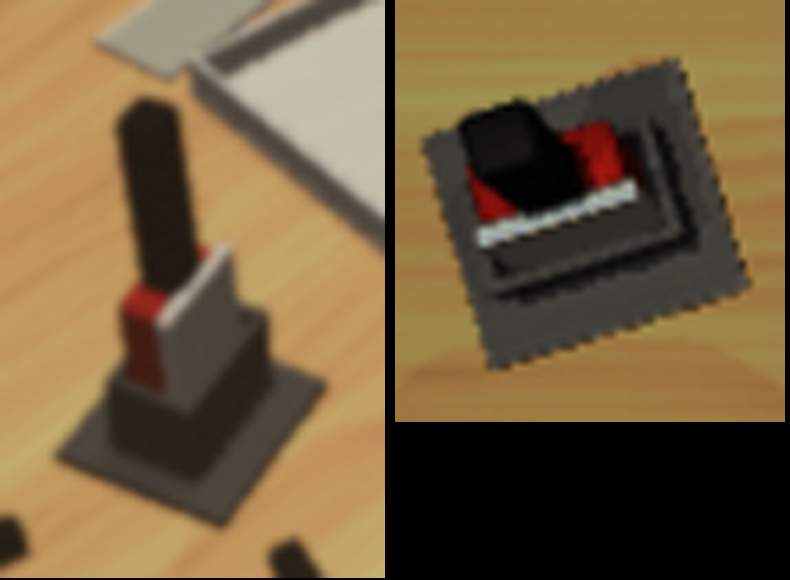

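The crop confirms it. The iron stands in the stand, sole towards the robot and leaning slightly away from it, with its top at about z 0.207. That fits 205 mm, while the lying irons measure about 135 mm. First move: a pose above the pot handle, tool tilted 30°.

```bash
cat >> h.py <<'E'
def potR(th):  # tool for handle grasp; th = roll (deg) of tool about world x; 0 = straight down
    a=np.radians(th); Rx=cv2.Rodrigues(np.array([a,0,0.]))[0]
    return Rx@np.array([[-1,0,0],[0,1,0],[0,0,-1.]])
E
python3 -c "
from h import *; print(potR(-30)); print(delta(potR(-30),[.44,-.18,.154]))"
```

```text
[[-1.         0.         0.       ]
 [ 0.         0.8660254 -0.5      ]
 [ 0.        -0.5       -0.8660254]]
(array([0.5187, 0.1023, 0.3837]), array([-33.75,  28.97,   8.71]))
```

>>> arm_command(deltas=[[0.519,0.102,0.384,-33.75,28.97,8.7,0],[0.519,0.102,0.384,-33.75,28.97,8.7,0],[0.519,0.102,0.384,-33.75,28.97,8.7,0],[0.519,0.102,0.384,-33.75,28.97,8.7,0],[0.519,0.102,0.384,-33.75,28.97,8.7,0],[0.519,0.102,0.384,-33.75,28.97,8.7,0],[0.519,0.102,0.384,-33.75,28.97,8.7,0],[0.519,0.102,0.384,-33.75,28.97,8.7,0]])

```text
time_s: 0.77
tcp_pos: [0.318, -0.421, 0.2091]
ee_rot: [[-0.999, -0.033, -0.011], [-0.024, 0.886, -0.464], [0.025, -0.463, -0.886]]
wrist_force: [-0.2, -0.7, -0.5]
gripper_width: 0.527
gripper_force: 0.0
```

```bash
python3 -c "
from h import *; s=sense();print(s['joints'],s['tcp_pos'],delta(potR(-30),[.44,-.18,.154]))"
```

```text
[-27.14632923   6.48135854 -45.08675714  46.74875999 -34.98847166
 -99.33798167] [ 0.31797342 -0.42100929  0.20913136] (array([ 0.0417, -0.0106,  0.0336]), array([-12.92,  23.49,  -6.43]))
```

>>> arm_command(deltas=[[0.042,-0.011,0.034,-12.9,23.5,-6.4,0],[0.042,-0.011,0.034,-12.9,23.5,-6.4,0],[0.042,-0.011,0.034,-12.9,23.5,-6.4,0],[0.042,-0.011,0.034,-12.9,23.5,-6.4,0],[0.042,-0.011,0.034,-12.9,23.5,-6.4,0],[0.042,-0.011,0.034,-12.9,23.5,-6.4,0],[0.042,-0.011,0.034,-12.9,23.5,-6.4,0],[0.042,-0.011,0.034,-12.9,23.5,-6.4,0]])

```text
time_s: 1.43
tcp_pos: [0.4437, -0.1766, 0.1537]
ee_rot: [[-1.0, -0.008, 0.006], [-0.009, 0.867, -0.498], [-0.001, -0.498, -0.867]]
wrist_force: [0.4, -0.5, 1.0]
gripper_width: 0.501
gripper_force: 0.0
```

```bash
python3 -c "
from h import *; s=sense();print(s['joints'],s['tcp_pos'],s['ee_rot'])
import pickle
"; python3 look.py b wrist; python3 -c "
from h import *;import pickle
c=pickle.load(open('b_wrist.pkl','rb'))
print(proj(c,[[.44,-.24,.05],[.402,-.24,.05],[.535,-.239,.06],[.535,-.239,0]])*1.4)"
```

```text
[  10.74903942   12.34926274  -47.55786998   43.85751441  -45.06111842
 -135.90706444] [ 0.44368035 -0.17656124  0.15374836] [[-0.99995595 -0.00756415  0.00555789]
 [-0.00932751  0.86703618 -0.49815786]
 [-0.00105075 -0.49818775 -0.86706854]]
[[389.12002657 271.00098104]
 [389.42746265 199.71385951]
 [381.12342527 434.71288674]
 [427.92047315 390.3612251 ]]
```

View pics/b_wrist.png

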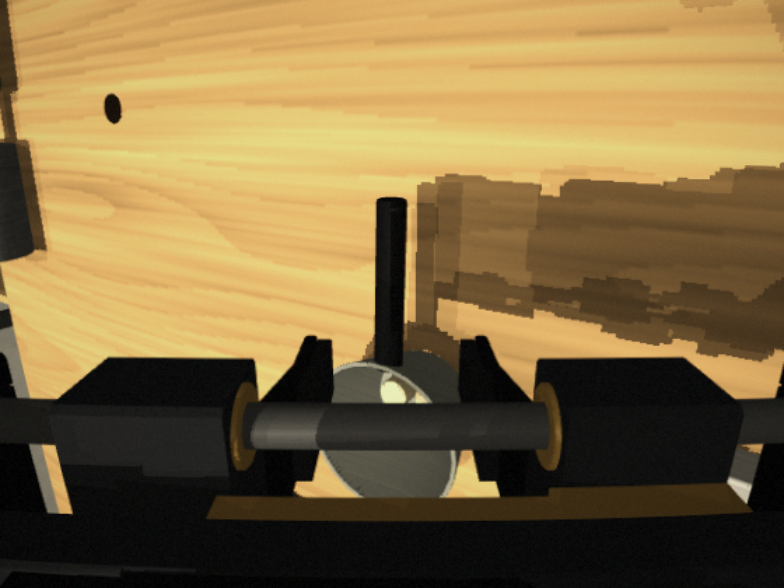

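The wrist view shows the handle from (391,199) to (390,362), with the tip about where I predicted. I approach and grip.

```bash
python3 -c "
from h import *; print(delta(potR(-30),[.44,-.239,.05]))"
```

```text
(array([0.0015, 0.0023, 0.0057]), array([ 0.18, -0.06, 12.02]))
```

>>> arm_command(deltas=[[0,0.002,0.006,0.2,0,2,0],[0,0.002,0.006,0.2,0,4,0],[0,0.002,0.006,0.2,0,6,0],[0,0.002,0.006,0.2,0,8,0],[0,0.002,0.006,0.2,0,10,0],[0,0.002,0.006,0.2,0,11.5,0],[0,0.002,0.006,0.2,0,12,0],[0,0.002,0.006,0.2,0,12,0]])

```text
time_s: 2.15
tcp_pos: [0.4351, -0.2429, 0.0492]
ee_rot: [[-1.0, 0.007, -0.007], [0.01, 0.867, -0.498], [0.003, -0.498, -0.867]]
wrist_force: [-0.1, -1.0, 0.3]
gripper_width: 0.5
gripper_force: 0.0
```

>>> arm_command(deltas=[[0,0,0,0,0,0,1],[0,0,0,0,0,0,1],[0,0,0,0,0,0,1],[0,0,0,0,0,0,1],[0,0,0,0,0,0,1],[0,0,0,0,0,0,1],[0,0,0,0,0,0,1]])

```text
time_s: 2.73
tcp_pos: [0.4376, -0.2409, 0.0507]
ee_rot: [[-1.0, 0.005, -0.001], [0.005, 0.867, -0.499], [-0.002, -0.499, -0.867]]
wrist_force: [0.9, 0.4, 0.3]
gripper_width: 0.172
gripper_force: 30.0
```

```bash
python3 -c "
from h import *; s=sense();print(s['joints'],s['tcp_pos'],s['gripper_width']*87);print(delta(potR(-30),[.44,-.239,.2]),delta(potR(-30),[.44,-.12,.2]))"
```

```text
[  -8.80327685   22.14282104  -56.83487808   79.43292332  -30.10418214
 -158.0422581 ] [ 0.43764398 -0.24085884  0.05069685] 14.983441879905612
(array([ 0.0014, -0.0012, -0.0053]), array([ -0.26,  -7.28, -13.03])) (array([ 0.0014, -0.0012, -0.0053]), array([ -0.2 ,   3.03, -18.97]))
```

>>> arm_command(deltas=[[0,0,0,0,-0.5,-1,1],[0,0,0,0,-1.5,-3,1],[0,0,0,0,-2.5,-5,1],[0,0,0,0,-3.5,-7,1],[0,0,0,0,-5,-9,1],[0,0,0,0,-6,-11,1],[0,0,0,0,-7,-13,1],[0,0,0,0,-7.3,-13,1]])

```text
time_s: 3.4
tcp_pos: [0.4394, -0.2387, 0.2029]
ee_rot: [[-1.0, 0.008, 0.005], [0.004, 0.867, -0.498], [-0.008, -0.498, -0.867]]
wrist_force: [0.6, 0.5, -1.4]
gripper_width: 0.172
gripper_force: 30.0
```

```bash
python3 -c "
from h import *; s=sense();print(s['joints'],s['tcp_pos'],s['gripper_width']*87);print(delta(potR(15),[.512,-.01,.2]))"
```

```text
[   3.03103702    8.97498117  -43.03134981   42.13662147  -47.90990106
 -124.9886059 ] [ 0.43944924 -0.23871514  0.20293932] 14.93495150424705
(array([-0.7834,  0.008 , -0.0051]), array([ -7.16,  20.03, -11.1 ]))
```

>>> arm_command(deltas=[[-0.04,0,0,-0.4,1,-0.6,1],[-0.12,0,0,-1.2,3,-1.7,1],[-0.22,0,0,-2,5.5,-3.1,1],[-0.32,0,0,-3,8,-4.6,1],[-0.42,0,0,-4,11,-6.1,1],[-0.52,0,0,-5,14,-7.6,1],[-0.62,0,0,-6,16.5,-9,1],[-0.7,0,0,-6.6,18.5,-10.2,1]])

```text
time_s: 4.07
tcp_pos: [0.5048, -0.0272, 0.1945]
ee_rot: [[-1.0, 0.007, 0.0], [0.006, 0.983, 0.181], [0.001, 0.181, -0.983]]
wrist_force: [0.6, -0.2, -0.9]
gripper_width: 0.173
gripper_force: 30.0
```

```bash
python3 -c "
from h import *; s=sense();print(s['joints'],s['tcp_pos'],s['gripper_width']*87);print(delta(potR(45),[.512,-.01,.175]))"
```

```text
[  8.89217955  13.61112153 -15.24021088 -11.93055104 -60.05620054
 -93.39385322] [ 0.50478319 -0.02715396  0.19446886] 15.008356437935575
(array([-0.6031,  0.002 , -0.0063]), array([-0.71,  1.34,  2.23]))
```

>>> arm_command(deltas=[[-0.075,0,0,-0.1,0.2,0.3,1],[-0.15,0,0,-0.2,0.4,0.6,1],[-0.225,0,0,-0.3,0.6,0.9,1],[-0.3,0,0,-0.4,0.8,1.2,1],[-0.375,0,0,-0.5,1,1.5,1],[-0.45,0,0,-0.6,1.2,1.8,1],[-0.525,0,0,-0.7,1.3,2.1,1],[-0.6,0,0,-0.7,1.3,2.2,1]])

```text
time_s: 4.73
tcp_pos: [0.5108, -0.0126, 0.1746]
ee_rot: [[-1.0, 0.008, 0.003], [0.008, 0.71, 0.704], [0.003, 0.704, -0.71]]
wrist_force: [0.3, 0.1, -2.4]
gripper_width: 0.176
gripper_force: 30.0
```

```bash
python3 -c "
from h import *; s=sense();print(s['joints'],s['tcp_pos'],s['gripper_width']*87);print(delta(potR(93),[.512,-.01,.165]))"
```

```text
[-11.10788686  23.41393297  -4.97905214 -45.15424366 -77.20968114
 -62.61843632] [ 0.51078528 -0.01257752  0.17457254] 15.275093939020595
(array([-0.8422,  0.0064, -0.0058]), array([-0.12, -0.49,  0.86]))
```

>>> arm_command(deltas=[[-0.06,0,0,0,0,0,1],[-0.12,0,0,0,0,0.1,1],[-0.18,0,0,0,-0.1,0.2,1],[-0.24,0,0,0,-0.1,0.3,1],[-0.3,0,0,-0.1,-0.2,0.4,1],[-0.36,0,0,-0.1,-0.3,0.5,1],[-0.42,0,0,-0.1,-0.3,0.6,1],[-0.48,0,0,-0.1,-0.4,0.7,1]])

```text
time_s: 5.4
tcp_pos: [0.512, -0.0107, 0.1668]
ee_rot: [[-1.0, 0.006, 0.006], [0.008, 0.306, 0.952], [0.004, 0.952, -0.306]]
wrist_force: [-0.0, 0.1, -1.2]
gripper_width: 0.17
gripper_force: 30.1
```

```bash
python3 -c "
from h import *; s=sense();print(s['joints'],s['tcp_pos'],s['gripper_width']*87);print(delta(potR(98),[.512,-.01,.165]))"
```

```text
[-21.95519883  35.35448363  -1.452614   -62.80273746 -95.54449295
 -48.64933801] [ 0.5119585  -0.01074505  0.16675345] 14.770854904504196
(array([-0.451 ,  0.0077, -0.0044]), array([-0.  , -0.14,  0.12]))
```

>>> arm_command(deltas=[[-0.06,0,0,0,0,0,1],[-0.12,0,0,0,0,0,1],[-0.19,0,0,0,0,0,1],[-0.26,0,0,0,0,0,1],[-0.32,0,0,0,0,0,1],[-0.39,0,0,0,0,0,1],[-0.45,0,0,0,0,0,1],[-0.45,0,0,0,0,0,1]])

```text
time_s: 6.07
tcp_pos: [0.5117, -0.0103, 0.1647]
ee_rot: [[-1.0, 0.008, 0.009], [0.008, -0.14, 0.99], [0.01, 0.99, 0.14]]
wrist_force: [0.4, -1.4, -1.8]
gripper_width: 0.172
gripper_force: 30.1
```

```bash
python3 -c "
from h import *; s=sense();print(s['joints'],s['tcp_pos'],s['gripper_width']*87)"; python3 look.py c top side; python3 -c "
import cv2,numpy as np,pickle
a=pickle.load(open('c_top.pkl','rb'))['pixels'][120:260,250:440];b=pickle.load(open('c_side.pkl','rb'))['pixels'][150:270,210:400]
cv2.imwrite('pics/c2.png',cv2.resize(np.hstack([np.vstack([b,np.zeros((20,190,3),np.uint8)]),a]),(798,294),interpolation=cv2.INTER_CUBIC))"
```

```text
[-2.62821699e+01  4.76935052e+01 -1.62443112e-03 -7.58846347e+01
 -1.13133357e+02 -4.17978111e+01] [ 0.5117288  -0.01025433  0.16470265] 14.971504156136817
```

View pics/c2.png

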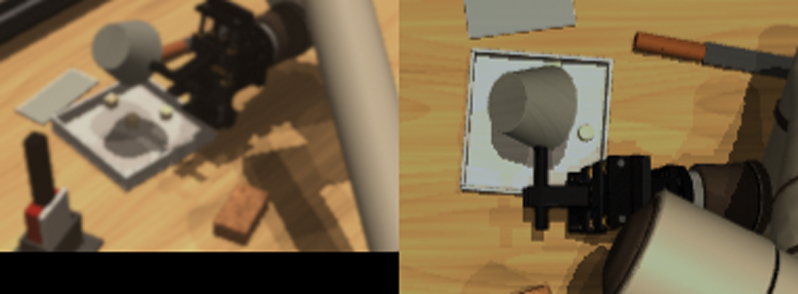

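The crop shows two stubs in the pan; the third isn't visible. I tip further and shake slightly, then check from the side.

>>> arm_command(deltas=[[-0.1,0,0,0,1,0,1],[-0.2,0,0,0,2,0,1],[-0.3,0,0,0,3,0,1],[-0.35,0,0,0,3,0,1],[-0.25,0,0,0,2.5,0,1],[-0.35,0,0,0,3,0,1],[-0.25,0,0,0,2.5,0,1],[-0.35,0,0,0,3,0,1]])

```text
time_s: 6.83
tcp_pos: [0.513, -0.015, 0.1999]
ee_rot: [[-1.0, -0.008, 0.001], [0.004, -0.46, 0.888], [-0.007, 0.888, 0.46]]
wrist_force: [-0.9, 1.6, 0.4]
gripper_width: 0.173
gripper_force: 30.0
```

>>> arm_command(deltas=[[0.07,0,0,0,0.5,0,1],[0.17,0,0,0,1,0,1],[0.27,0,0,0,1.5,0,1],[0.37,0,0,0,2,0,1],[0.47,0,0,0,2.5,0,1],[0.57,0,0,0,3,0,1],[0.67,0,0,0,3,0,1],[0.77,0,0,0,3,0,1]])

```text
time_s: 7.5
tcp_pos: [0.5125, -0.0293, 0.226]
ee_rot: [[-1.0, -0.001, 0.008], [0.008, 0.287, 0.958], [-0.004, 0.958, -0.287]]
wrist_force: [0.2, -0.3, -2.2]
gripper_width: 0.177
gripper_force: 30.0
```

```bash
python3 -c "
from h import *; s=sense();print(s['joints'],s['tcp_pos'],s['gripper_width']*87);print(delta(potR(-25),[.46,-.15,.22]))"; python3 look.py d top side; python3 -c "
import cv2,numpy as np,pickle
a=pickle.load(open('d_top.pkl','rb'))['pixels'][120:260,250:440];b=pickle.load(open('d_side.pkl','rb'))['pixels'][150:270,210:400]
cv2.imwrite('pics/d2.png',cv2.resize(np.hstack([np.vstack([b,np.zeros((20,190,3),np.uint8)]),a]),(798,294),interpolation=cv2.INTER_CUBIC))"
```

```text
[ -23.94255403   31.46965692    1.65311691  -63.46794044 -100.81928558
  -53.91660478] [ 0.51247307 -0.0292558   0.22603932] 15.383935960658281
(array([ 1.7157,  0.0074, -0.0062]), array([  5.16,  -4.04, -11.44]))
```

View pics/d2.png

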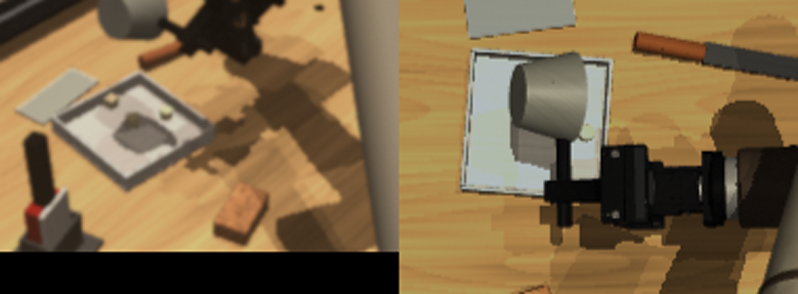

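The side view shows all three stubs in the pan, at (110,100), (132,119) and (166,113). Now I right the pot and carry it back beside the pan.

```bash
python3 -c "
from h import *; print(delta(potR(25),[.47,-.12,.22]))"
```

```text
(array([0.8451, 0.0101, 0.0055]), array([ 4.26, -3.47, -8.61]))
```

>>> arm_command(deltas=[[0.1,0,0,0.5,-0.4,-1,1],[0.2,0,0,1,-0.8,-2,1],[0.31,0,0,1.5,-1.2,-3.1,1],[0.42,0,0,2.1,-1.7,-4.3,1],[0.53,0,0,2.7,-2.2,-5.4,1],[0.64,0,0,3.2,-2.6,-6.5,1],[0.75,0,0,3.8,-3.1,-7.6,1],[0.845,0.01,0.005,4.3,-3.5,-8.6,1]])

```text
time_s: 8.27
tcp_pos: [0.4675, -0.1206, 0.215]
ee_rot: [[-1.0, 0.006, -0.009], [0.002, 0.905, 0.426], [0.011, 0.426, -0.905]]
wrist_force: [-0.5, 0.6, -1.6]
gripper_width: 0.172
gripper_force: 30.0
```

```bash
python3 -c "
from h import *; print(delta(potR(-30),[.432,-.205,.13]))"
```

```text
(array([ 0.9638, -0.0113, -0.0015]), array([  3.45, -11.28,   4.12]))
```

>>> arm_command(deltas=[[0.11,0,0,0.4,-1.3,0.5,1],[0.22,0,0,0.8,-2.6,0.9,1],[0.33,0,0,1.2,-3.9,1.4,1],[0.44,0,0,1.6,-5.2,1.9,1],[0.55,0,0,2,-6.5,2.4,1],[0.66,0,0,2.4,-7.8,2.8,1],[0.77,0,0,2.8,-9,3.3,1],[0.87,0,0,3.1,-10.2,3.7,1]])

```text
time_s: 8.93
tcp_pos: [0.435, -0.1961, 0.1373]
ee_rot: [[-1.0, -0.004, -0.012], [0.002, 0.91, -0.415], [0.013, -0.415, -0.91]]
wrist_force: [-0.1, -2.4, -0.4]
gripper_width: 0.175
gripper_force: 30.0
```

>>> arm_command(deltas=[[0.09,0,0,0.3,-1.1,0.4,1],[0.09,0,0,0.3,-1.1,0.4,1],[0.09,0,0,0.3,-1.1,0.4,1]])

```text
time_s: 9.18
tcp_pos: [0.4321, -0.2086, 0.1382]
ee_rot: [[-1.0, -0.003, -0.014], [0.004, 0.872, -0.49], [0.014, -0.49, -0.872]]
wrist_force: [0.5, -0.1, -0.8]
gripper_width: 0.171
gripper_force: 30.0
```

```bash
python3 -c "
from h import *; s=sense();print(s['joints'],s['tcp_pos'],s['gripper_width']*87);print(delta(potR(-30),[.432,-.205,.052]))"; python3 look.py e wrist side; python3 -c "
import cv2,numpy as np,pickle
b=pickle.load(open('e_side.pkl','rb'))['pixels'][120:260,200:400]
w=cv2.resize(pickle.load(open('e_wrist.pkl','rb'))['pixels'],(400,300))
cv2.imwrite('pics/e2.png',np.hstack([w,cv2.resize(b,(400,300),interpolation=cv2.INTER_CUBIC)]))"
```

```text
[   5.46795339   13.37320388  -49.35016621   46.98292366  -41.68233071
 -135.20355702] [ 0.4321252  -0.20855876  0.1382463 ] 14.881491048403264
(array([ 0.0117, -0.0143,  0.0034]), array([-0.11,  4.53,  7.34]))
```

View pics/e2.png

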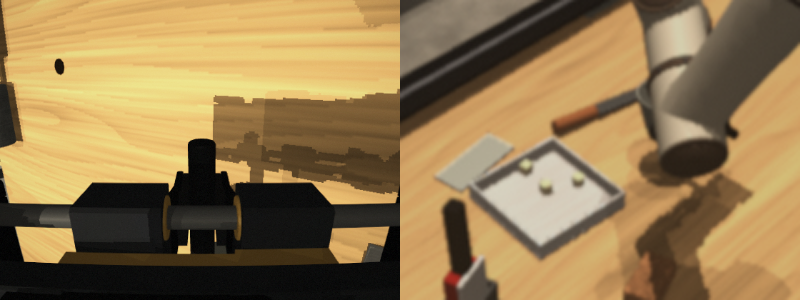

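The side crop shows the three stubs in the pan at (526,166), (545,185) and (578,179), and the pot is still held straight. I lower it.

>>> arm_command(deltas=[[0.01,-0.014,0.003,0,0.7,1.2,1],[0.01,-0.014,0.003,0,1.4,2.4,1],[0.01,-0.014,0.003,0,2.1,3.6,1],[0.01,-0.014,0.003,0,2.8,4.8,1],[0.01,-0.014,0.003,0,3.4,5.8,1],[0.01,-0.014,0.003,0,4,6.5,1],[0.01,-0.014,0.003,0,4.1,6.9,1],[0.01,-0.014,0.003,0,4.1,7,1]])

```text
time_s: 9.95
tcp_pos: [0.4343, -0.2076, 0.0585]
ee_rot: [[-1.0, 0.002, 0.005], [-0.0, 0.866, -0.5], [-0.005, -0.5, -0.866]]
wrist_force: [-0.5, 0.1, -1.3]
gripper_width: 0.177
gripper_force: 30.0
```

```bash
python3 -c "
from h import *; s=sense();print(s['joints'],s['tcp_pos'],s['wrist_force'],s['gripper_width']*87);print(delta(potR(-30),[.432,-.205,.051]))"
```

```text
[  -2.25085262   20.66171705  -57.53417419   72.91215395  -31.46774264
 -157.56560471] [ 0.43430358 -0.20760866  0.058511  ] [-0.5414841   0.13476879 -1.28123229] 15.441388511178214
(array([ 0.0005,  0.0047, -0.0024]), array([0.23, 0.6 , 0.52]))
```

>>> arm_command(deltas=[[0,0.004,0,0,0.1,0.17,1],[0,0.004,0,0,0.2,0.35,1],[0,0.004,0,0,0.28,0.48,1],[0,0.004,0,0,0.33,0.57,1],[0,0.004,0,0,0.36,0.62,1],[0,0.004,0,0,0.36,0.62,1]])

```text
time_s: 10.45
tcp_pos: [0.4337, -0.2068, 0.0516]
ee_rot: [[-1.0, 0.001, 0.001], [0.0, 0.866, -0.5], [-0.002, -0.5, -0.866]]
wrist_force: [0.6, -0.2, -0.5]
gripper_width: 0.175
gripper_force: 30.0
```

>>> arm_command(deltas=[[0,0,0,0,0.03,0.05,1],[0,0,0,0,0.06,0.1,1],[0,0,0,0,0.06,0.1,1],[0,0,0,0,0.06,0.1,1]])

```text
time_s: 10.78
tcp_pos: [0.4333, -0.2071, 0.0505]
ee_rot: [[-1.0, 0.001, 0.001], [0.0, 0.865, -0.501], [-0.001, -0.501, -0.865]]
wrist_force: [-1.4, -0.8, 2.7]
gripper_width: 0.177
gripper_force: 30.0
```

Contact felt. I release and back out along the tool.

>>> arm_command(deltas=[[0,0,0,0,0,0,0.5],[0,0,0,0,0,0,0.2],[0,0,0,0,0,0,0],[0,0,0,0,0,0,0],[0,0,0,0,0,0,0]])

```text
time_s: 11.2
tcp_pos: [0.4337, -0.2065, 0.0501]
ee_rot: [[-1.0, -0.0, 0.001], [-0.001, 0.866, -0.5], [-0.001, -0.5, -0.866]]
wrist_force: [0.0, 0.5, -0.1]
gripper_width: 0.453
gripper_force: 0.0
```

>>> arm_command(deltas=[[0,0,0,0,0,-1.5,0],[0,0,0,0,0,-3,0],[0,0,0,0,0,-5,0],[0,0,0,0,0,-7.5,0],[0,0,0,0,0,-10,0],[0,0,0,0,0,-12,0],[0,0,0,0,0,-12.5,0],[0,0,0,0,0,-12.5,0]])

```text
time_s: 11.87
tcp_pos: [0.4345, -0.1432, 0.1594]
ee_rot: [[-1.0, 0.0, 0.005], [-0.002, 0.867, -0.499], [-0.005, -0.499, -0.867]]
wrist_force: [-0.3, -0.0, -0.2]
gripper_width: 0.503
gripper_force: 0.0
```

```bash
cat >> h.py <<'E'
IX=np.array([np.cos(np.radians(17.5)),np.sin(np.radians(17.5)),0])
def ironR(lean=3.5):  # tool down, tool y = -iron x, tilted with the lean (top leans to +iron x)
    a=np.radians(lean); z=-(np.cos(a)*np.array([0,0,1])+np.sin(a)*IX); y=-(np.cos(a)*IX-np.sin(a)*np.array([0,0,1]))
    return np.stack([np.cross(y,z),y,z],1)
E
python3 -c "
from h import *; s=sense();print(s['joints'],s['tcp_pos']);print(delta(potR(-5),[.42,0,.32]),delta(ironR(),[.53,.245,.33]))"; python3 look.py f side wrist
```

```text
[  16.39014776   11.02125091  -47.6568192    40.28155457  -47.97119444
 -138.19447362] [ 0.43447615 -0.14318337  0.15937433]
(array([-0.4353,  0.005 ,  0.0007]), array([  1.34,   4.39, -21.07])) (array([-0.4046, -0.4301, -1.8446]), array([ -9.71,  25.12, -34.11]))
```

>>> arm_command(deltas=[[-0.4,0,0,1.3,4.4,-21,0],[-0.4,0,0,1.3,4.4,-21,0],[-0.4,0,0,1.3,4.4,-21,0],[-0.4,0,0,1.3,4.4,-21,0],[-0.4,0,0,1.3,4.4,-21,0],[-0.4,0,0,1.3,4.4,-21,0]])

```text
time_s: 12.47
tcp_pos: [0.4218, -0.0003, 0.322]
ee_rot: [[-1.0, 0.002, 0.008], [0.001, 0.993, -0.122], [-0.008, -0.122, -0.993]]
wrist_force: [1.0, 0.8, 0.3]
gripper_width: 0.503
gripper_force: 0.0
```

```bash
python3 -c "
from h import *; s=sense();print(s['joints'],s['tcp_pos']);print(delta(ironR(),[.53,.245,.32]))"
```

```text
[  26.87898301   -1.56816494  -20.3267676     6.70034753  -74.12809985
 -118.96207697] [ 4.21772401e-01 -3.17842907e-04  3.21990840e-01]
(array([-0.1334, -0.052 , -1.8787]), array([-10.8 ,  24.39,  -2.71]))
```

>>> arm_command(deltas=[[-0.133,-0.052,-1.879,-10.8,24.4,-2.7,0],[-0.133,-0.052,-1.879,-10.8,24.4,-2.7,0],[-0.133,-0.052,-1.879,-10.8,24.4,-2.7,0],[-0.133,-0.052,-1.879,-10.8,24.4,-2.7,0],[-0.133,-0.052,-1.879,-10.8,24.4,-2.7,0],[-0.133,-0.052,-1.879,-10.8,24.4,-2.7,0],[-0.133,-0.052,-1.879,-10.8,24.4,-2.7,0],[-0.133,-0.052,-1.879,-10.8,24.4,-2.7,0]])

```text
time_s: 13.13
tcp_pos: [0.5296, 0.2464, 0.3107]
ee_rot: [[-0.537, -0.844, -0.013], [-0.842, 0.537, -0.055], [0.053, -0.019, -0.998]]
wrist_force: [-0.6, -0.4, -0.2]
gripper_width: 0.502
gripper_force: 0.0
```

```bash
python3 -c "
from h import *; s=sense();print(s['joints'],s['tcp_pos']);print(delta(ironR(),[.53,.245,.32]))"
```

```text
[ 41.79089598  16.82486058   1.86474378   1.9361224  -77.70073434
 -74.73864087] [0.52961221 0.24644261 0.31065139]
(array([-0.0518, -0.0318, -0.8738]), array([ 0.15, -0.13, -0.93]))
```

>>> arm_command(deltas=[[-0.052,-0.032,-0.874,0,0,-1,0],[-0.052,-0.032,-0.874,0,0,-1,0],[-0.052,-0.032,-0.874,0,0,-1,0],[-0.052,-0.032,-0.874,0,0,-1,0],[-0.052,-0.032,-0.874,0,0,-1,0],[-0.052,-0.032,-0.874,0,0,-1,0],[-0.052,-0.032,-0.874,0,0,-1,0],[-0.052,-0.032,-0.874,0,0,-1,0]])

```text
time_s: 13.8
tcp_pos: [0.5287, 0.2433, 0.3226]
ee_rot: [[0.294, -0.954, -0.057], [-0.956, -0.294, -0.017], [-0.001, 0.06, -0.998]]
wrist_force: [-0.8, -0.3, 0.1]
gripper_width: 0.5
gripper_force: 0.0
```

```bash
python3 -c "
from h import *; s=sense();print(s['joints'],s['tcp_pos']);print(delta(ironR(),[.53,.245,.32]))"; python3 look.py g wrist side; python3 -c "
import cv2,numpy as np,pickle
from h import *
b=pickle.load(open('g_side.pkl','rb'))['pixels'][110:320,180:460]
w=pickle.load(open('g_wrist.pkl','rb'))
print(proj(w,[[.525,.243,.208],[.512,.24,.06]])/1.4)
cv2.imwrite('pics/g2.png',np.hstack([cv2.resize(w['pixels'],(400,300)),cv2.resize(b,(400,300),interpolation=cv2.INTER_CUBIC)]))"
```

```text
[ 39.95398518  17.02535139   5.05445393  -1.37086197 -81.16326343
 -22.60141922] [0.52867566 0.24334948 0.32256347]
(array([-0.0015,  0.001 , -0.0069]), array([-0.12, -0.19,  0.25]))
[[198.7902759  144.75323884]
 [202.69429196 117.58775855]]
```

View pics/g2.png

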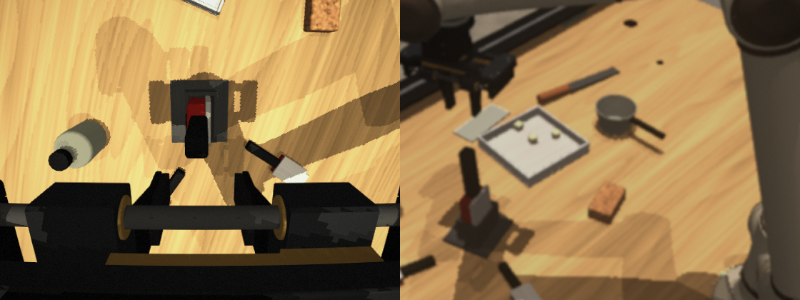

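The wrist view shows the iron's handle end at about (197,149), between the jaws and in line with the stand. The side crop shows the pot upright beside the pan at (615,110), with the stubs in the pan.

```bash
python3 -c "
from h import *;import pickle
w=pickle.load(open('g_wrist.pkl','rb'));S=pickle.load(open('g_side.pkl','rb'))
print(onz(w,(197*1.4,149*1.4),.212),onz(w,(187*1.4,125*1.4),.109),onz(w,(205*1.4,112*1.4),.06))
# side: handle end px (467,151) in crop
u=(180+(467-400)*.7,110+151*.7); print(u,tri(w,(197*1.4,149*1.4),S,u))
c=w['pixels'][100:230,210:340]; cv2.imwrite('pics/g3.png',cv2.resize(c,(585,585),interpolation=cv2.INTER_CUBIC))"
```

```text
[0.52597645 0.24668855 0.212     ] [0.53556395 0.2477766  0.109     ] [0.51116077 0.23054277 0.06      ]
(226.9, 215.7) (array([0.52524754, 0.24700166, 0.20949165]), np.float64(0.0011597977941559358))
```

View pics/g3.png

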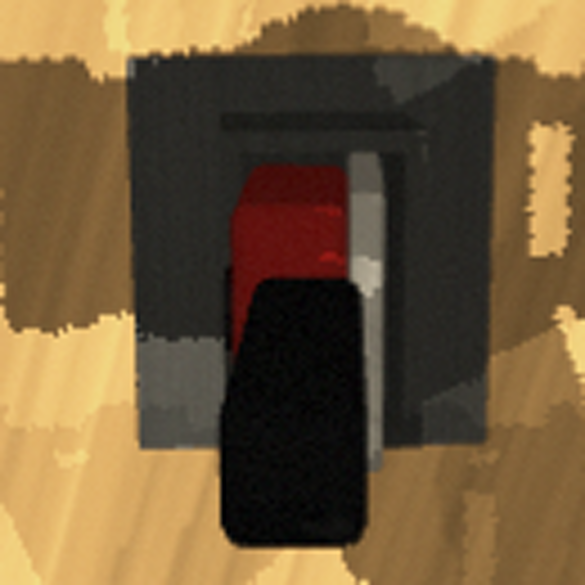

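The crop shows the handle's end face centred at about (294,470), and its base at about (306,300). The lean is small.

```bash
python3 -c "
from h import *;import pickle
w=pickle.load(open('g_wrist.pkl','rb'))
a=onz(w,(210+294.5/4.5,100+470/4.5),.211);b=onz(w,(210+306/4.5,100+280/4.5),.109)
b=b+ .013*np.array([-IX[1]*-1*-1,IX[0],0])*1
print(a,b,'Ix/Iy lean',(a-b)@IX,(a-b)@np.array([-IX[1],IX[0],0]))
for l in (3.5,):
  R=ironR(l); p=a-.049*np.array([.06,.0,1]); print(p,delta(R,p),delta(R,p-R[:,2]*.1))"
```

```text
[0.52700398 0.24403409 0.211     ] [0.52002473 0.24341187 0.109     ] Ix/Iy lean 0.006843334189403801 -0.001505283089444983
[0.52406398 0.24403409 0.162     ] (array([-0.0027,  0.0013, -0.0113]), array([-0.15, -0.53, 16.12])) (array([-0.0027,  0.0013, -0.0113]), array([-0.16, -0.56,  6.12]))
```

>>> arm_command(deltas=[[0,0,-0.01,-0.1,-0.2,2,0],[0,0,-0.01,-0.15,-0.5,4,0],[0,0,-0.01,-0.15,-0.55,6.5,0],[0,0,-0.01,-0.15,-0.55,9,0],[0,0,-0.01,-0.15,-0.55,11.5,0],[0,0,-0.01,-0.15,-0.55,13.5,0],[0,0,-0.01,-0.15,-0.55,15,0],[0,0,-0.01,-0.15,-0.55,15.5,0]])

```text
time_s: 14.57
tcp_pos: [0.523, 0.2443, 0.1664]
ee_rot: [[0.301, -0.952, -0.059], [-0.954, -0.3, -0.018], [-0.001, 0.062, -0.998]]
wrist_force: [0.0, -0.8, -0.7]
gripper_width: 0.502
gripper_force: 0.0
```

>>> arm_command(deltas=[[0,0,0,0,0,0,0],[0,0,0,0,0,0,0.4],[0,0,0,0,0,0,0.6],[0,0,0,0,0,0,1],[0,0,0,0,0,0,1],[0,0,0,0,0,0,1],[0,0,0,0,0,0,1]])

```text
time_s: 15.15
tcp_pos: [0.5237, 0.2453, 0.1711]
ee_rot: [[0.304, -0.951, -0.056], [-0.953, -0.304, -0.015], [-0.002, 0.058, -0.998]]
wrist_force: [-3.4, -0.9, 4.7]
gripper_width: 0.276
gripper_force: 29.8
```

```bash
python3 -c "
from h import *; s=sense();print(s['joints'],s['tcp_pos'],s['wrist_force'],s['gripper_width']*87);p=s['tcp_pos'];print(delta(ironR(),p+[0,0,.14]))"
```

```text
[ 40.40596545  22.44614031  -9.11664733  -1.60070005 -61.44015108
 -21.89300636] [0.52367657 0.24526469 0.17113185] [-3.41192988 -0.89613472  4.65571009] 23.970099548546365
(array([-0.0034,  0.0023,  0.0037]), array([ -0.03,   0.81, -13.98]))
```

Gripped at 24 mm, which matches the handle. I draw it up along its axis.

>>> arm_command(deltas=[[0,0,0,0,0,-0.7,1],[0,0,0,0,0,-1.7,1],[0,0,0,0,0,-2.9,1],[0,0,0,0,0,-4.2,1],[0,0,0,0,0,-5.5,1],[0,0,0,0,0,-7,1],[0,0,0,0,0,-9,1],[0,0,0,0,0,-11,1]])

```text
time_s: 15.82
tcp_pos: [0.5307, 0.2473, 0.2808]
ee_rot: [[0.304, -0.951, -0.054], [-0.953, -0.304, -0.014], [-0.003, 0.055, -0.998]]
wrist_force: [0.9, -0.6, -3.6]
gripper_width: 0.272
gripper_force: 30.0
```

```bash
cat >> h.py <<'E'
def fin(yaw):  # tool z horizontal at given yaw (deg), tool y down
    a=np.radians(yaw); z=np.array([np.cos(a),np.sin(a),0]); y=np.array([0,0,-1.]); return np.stack([np.cross(y,z),y,z],1)
E
python3 -c "
from h import *; s=sense();print(s['joints'],s['tcp_pos'],s['wrist_force'],s['gripper_width']*87)
print(delta(ironR(0),[.5,.1,.36]));
R=fin(100);p=np.array([.609,-.017,.167])-.102*R[:,2];print(p,delta(R,p))"
```

```text
[ 40.12482419  18.35058325   1.08492529  -1.41714288 -75.59344721
 -22.02206737] [0.53065597 0.2473294  0.28078551] [ 0.86057226 -0.56328631 -3.64779932] 23.652223635253783
(array([0.0552, 0.0031, 0.0038]), array([13.08,  7.83, -7.54]))
[ 0.62671211 -0.11745039  0.167     ] (array([ 1.3106, -1.0829, -1.1486]), array([37.71,  1.32, 11.35]))
```

```bash
python3 -c "
from h import *
print(delta(np.diag([1.,-1,-1]),[.54,.0,.34]))"
```

```text
(array([ 0.0457,  0.0375, -1.2613]), array([23.83,  6.95, -5.62]))
```

>>> arm_command(deltas=[[0.003,0.002,-0.08,1,0.3,-1,1],[0.007,0.006,-0.19,2.8,0.8,-2,1],[0.011,0.009,-0.3,5,1.5,-3,1],[0.015,0.012,-0.41,7.5,2.2,-4,1],[0.019,0.015,-0.52,10,2.9,-5,1],[0.023,0.019,-0.63,12.5,3.6,-5.6,1],[0.027,0.022,-0.74,15,4.4,-5.6,1],[0.031,0.025,-0.85,17.5,5.1,-5.6,1]])

```text
time_s: 16.48
tcp_pos: [0.5384, 0.0648, 0.3392]
ee_rot: [[0.919, -0.395, -0.013], [-0.395, -0.919, -0.011], [-0.007, 0.015, -1.0]]
wrist_force: [-0.1, -0.1, -4.4]
gripper_width: 0.276
gripper_force: 30.0
```

```bash
python3 -c "
from h import *
s=sense();print(s['joints'],s['tcp_pos'],s['gripper_width']*87)
print(delta(np.diag([1.,-1,-1]),[.54,.0,.34]))"
```

```text
[ 24.14573834  11.21255294  -0.93658488   0.26515817 -78.76140837
  42.55959089] [0.53838405 0.06479696 0.33924695] 24.032592835152865
(array([ 0.0131,  0.0103, -0.4056]), array([ 2.71,  5.89, -0.01]))
```

>>> arm_command(deltas=[[0,0,-0.1,0.7,1.5,0,1],[0.005,0.005,-0.2,1.4,3,0,1],[0.01,0.008,-0.3,2,4.4,0,1],[0.013,0.01,-0.4,2.6,5.6,0,1],[0.013,0.01,-0.4,2.7,5.9,0,1],[0.013,0.01,-0.4,2.7,5.9,0,1]])

```text
time_s: 16.98
tcp_pos: [0.5394, 0.0003, 0.3392]
ee_rot: [[1.0, -0.015, -0.002], [-0.015, -1.0, -0.001], [-0.002, 0.001, -1.0]]
wrist_force: [0.5, 0.4, -3.4]
gripper_width: 0.276
gripper_force: 30.0
```

```bash
python3 -c "
from h import *
s=sense();print(s['joints'],s['tcp_pos'],s['gripper_width']*87)
R0=np.diag([1.,-1,-1]); R=cv2.Rodrigues(np.array([np.radians(50),0,0]))[0]@R0
print(delta(R,[.57,-.06,.29]))"
```

```text
[ 1.72693386e+01  1.05679961e+01 -1.65749788e+00  2.00184801e-02
 -7.79025731e+01  7.18826648e+01] [5.39449906e-01 2.56573111e-04 3.39191204e-01] 24.038584929014775
(array([ 0.8737, -0.0045, -0.0147]), array([3.15, 5.97, 4.92]))
```

>>> arm_command(deltas=[[0.08,0,0,0.3,0.5,0.4,1],[0.19,0,0,0.7,1.3,1,1],[0.3,0,0,1.1,2,1.7,1],[0.41,0,0,1.5,2.8,2.3,1],[0.52,0,0,1.9,3.5,2.9,1],[0.63,0,0,2.3,4.3,3.5,1],[0.74,0,0,2.7,5.1,4.2,1],[0.85,0,-0.01,3.1,5.8,4.8,1]])

```text
time_s: 17.65
tcp_pos: [0.5706, -0.0582, 0.2913]
ee_rot: [[1.0, -0.0, 0.004], [-0.003, -0.659, 0.752], [0.003, -0.752, -0.659]]
wrist_force: [-0.0, 0.5, -3.9]
gripper_width: 0.274
gripper_force: 30.0
```

```bash
python3 -c "
from h import *
s=sense();print(s['joints'],s['tcp_pos'],s['gripper_width']*87)
R=fin(98);p=np.array([.609,-.017,.21])-.102*R[:,2];print(p,delta(R,p))"
```

```text
[-15.72783327  24.13339474  13.00714268 -46.60685188 -93.9404787
 108.73068262] [ 0.57060364 -0.05824333  0.29128832] 23.813670962498644
[ 0.62319566 -0.11800734  0.21      ] (array([ 0.7188, -0.1377, -0.0488]), array([ 5.26, 10.05,  0.89]))
```

>>> arm_command(deltas=[[0.09,-0.017,-0.006,0.7,1.3,0.1,1],[0.18,-0.034,-0.012,1.4,2.6,0.2,1],[0.28,-0.053,-0.019,2.1,3.9,0.3,1],[0.38,-0.072,-0.026,2.8,5.3,0.4,1],[0.48,-0.09,-0.033,3.5,6.7,0.6,1],[0.57,-0.11,-0.04,4.2,8,0.7,1],[0.66,-0.126,-0.045,4.9,9.2,0.8,1],[0.72,-0.138,-0.049,5.3,10,0.9,1]])

```text
time_s: 18.32
tcp_pos: [0.6236, -0.1178, 0.2059]
ee_rot: [[0.99, -0.008, -0.14], [0.14, 0.0, 0.99], [-0.008, -1.0, 0.001]]
wrist_force: [0.2, 0.2, -3.3]
gripper_width: 0.275
gripper_force: 30.0
```

```bash
python3 -c "
from h import *
s=sense();print(s['joints'],s['tcp_pos'],s['gripper_width']*87)
R=fin(98);p=np.array([.609,-.017,.167])-.102*R[:,2];print(p,delta(R,p))"; python3 look.py i side top;  python3 -c "
import cv2,numpy as np,pickle
b=pickle.load(open('i_side.pkl','rb'))['pixels'][90:300,200:480];a=pickle.load(open('i_top.pkl','rb'))['pixels'][90:300,200:480]
cv2.imwrite('pics/i2.png',cv2.resize(np.hstack([b,a]),(800,300),interpolation=cv2.INTER_CUBIC))"
```

```text
[ -28.06632523   51.89144465   29.37567964  -74.47360588 -123.03478866
  116.65087293] [ 0.62360027 -0.11783611  0.20589296] 23.899536315275768
[ 0.62319566 -0.11800734  0.167     ] (array([-0.0015,  0.001 , -0.0082]), array([-0.01,  3.89, -0.02]))
```

View pics/i2.png

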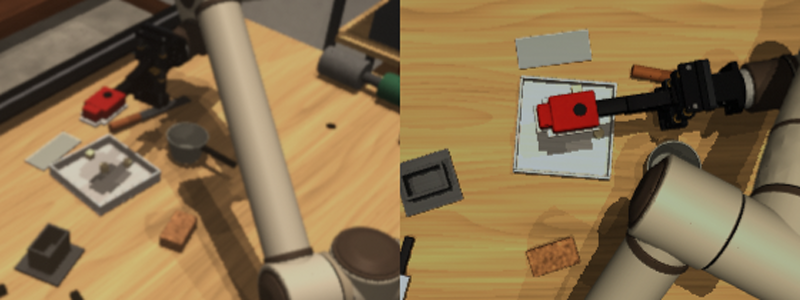

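The iron is level with its sole down. In the top crop the housing spans x 537–599 and y 95–132. I check its position with the calibration, then lower.

```bash
python3 -c "
from h import *;import pickle
T=pickle.load(open('i_top.pkl','rb'));S=pickle.load(open('i_side.pkl','rb'))
def red(c,x0):
    h=c['pixels'].astype(int); m=(h[...,2]>110)&(h[...,1]<60)&(h[...,0]<60); m[:,:x0[0]]=0;m[:,x0[1]:]=0; m[x0[3]:]=0
    return m.astype(np.uint8)
m=red(T,(280,360,0,220)); y,x=np.nonzero(m); print('red top',x.min(),x.max(),y.min(),y.max(),x.mean(),y.mean(),onz(T,(x.mean(),y.mean()),.223))
print('nose,end', onz(T,(x.min(),y[x<x.min()+4].mean()),.21), onz(T,(x.max(),y[x>x.max()-4].mean()),.215))
k=lambda u,v:(200+(u)/1.4286,90+v/1.4286)
# predicted level iron sole outline in side view vs image
s=sense();R=s['ee_rot'];t=s['tcp_pos']
for d in (.043,.102,.157):
  print(d,(proj(S,[t+R[:,2]*d+.017*R[:,1]])-[200,90])*1.4286)
b=S['pixels'][140:185,245:300]; cv2.imwrite('pics/i3.png',cv2.resize(b,(770,630-30),interpolation=cv2.INTER_CUBIC))
"
```

```text
red top 296 338 153 181 317.7315914489311 167.69952494061758 [ 0.60814313 -0.00587476  0.223     ]
nose,end [0.6071512  0.04211671 0.21      ] [ 0.60814086 -0.05203877  0.215     ]
0.043 [[123.0636913   97.48202949]]
0.102 [[106.76929788 110.36288639]]
0.157 [[ 90.86183661 122.93886313]]
```

>>> arm_command(deltas=[[0,0,0,0,0.4,-0.1,1],[0,0,0,0,1,-0.1,1],[0,0,0,0,1.7,-0.2,1],[0,0,0,0,2.5,-0.3,1],[0,0,0,0,3.2,-0.3,1],[0,0,0,0,3.7,-0.3,1],[0,0,0,0,3.9,-0.3,1],[0,0,0,0,3.9,-0.3,1]])

```text
time_s: 19.08
tcp_pos: [0.6229, -0.1196, 0.1701]
ee_rot: [[0.99, -0.003, -0.141], [0.141, -0.001, 0.99], [-0.003, -1.0, -0.0]]
wrist_force: [-0.4, -0.1, -2.4]
gripper_width: 0.271
gripper_force: 30.0
```

>>> arm_command(deltas=[[0,0,0,0,0,0,1],[0,0,0,0,0,0,1],[0,0,0,0,0,0,1],[0,0,0,0,0,0,1],[0,0,0,0,0,0,1],[0,0,0,0,0,0,1]])

```text
time_s: 19.58
tcp_pos: [0.623, -0.1199, 0.171]
ee_rot: [[0.99, -0.001, -0.14], [0.14, -0.001, 0.99], [-0.001, -1.0, -0.001]]
wrist_force: [0.2, 0.1, -2.9]
gripper_width: 0.276
gripper_force: 30.0
```

```bash
python3 look.py j side top; python3 -c "
from h import *;import pickle
s=sense();R=s['ee_rot'];t=s['tcp_pos'];print(t,R,s['joint_velocities'].round(2),s['wrist_force'],s['gripper_width']*87)
S=pickle.load(open('j_side.pkl','rb'));T=pickle.load(open('j_top.pkl','rb'))
for c,n in((S,'side'),(T,'top')):
  h=c['pixels'].astype(int); m=(h[...,2]>60)&(h[...,1]<.45*h[...,2])&(h[...,0]<.45*h[...,2])
  k,l,st,ce=cv2.connectedComponentsWithStats(m.astype(np.uint8)); i=1+np.argmax([-1e9 if st[q,4]<60 else -np.hypot(*(ce[q]-proj(c,[t+R[:,2]*.1])[0])) for q in range(1,k)])
  print(n,'seen',st[i],ce[i])
  for tilt in(-8,-4,0,4,8):
    Q=cv2.Rodrigues(R[:,0]*np.radians(tilt))[0]@R
    P=[t+Q[:,0]*a+Q[:,1]*b+Q[:,2]*d for a in(-.032,.032) for b in(-.017,.010) for d in(.057,.157)]
    p=proj(c,P); print(tilt,p.min(0).round(),(p.max(0)-p.min(0)).round(),p.mean(0).round(1), 'nose dz',(Q[2,2]*.157).round(3))
"
```

```text
[ 0.62302536 -0.11985102  0.17086059] [[ 9.90077816e-01 -1.47712918e-03 -1.40512406e-01]
 [ 1.40510884e-01 -1.08852580e-03  9.90078536e-01]
 [-1.61542527e-03 -9.99998317e-01 -8.70172523e-04]] [ 0.01  0.04 -0.09  0.04 -0.03  0.03] [-0.70885349 -0.33855847 -4.05188745] 24.00199317402796
side seen [259 160  30  23 411] [272.72992701 171.16545012]
-8 [256. 159.] [37. 33.] [274.3 175.1] nose dz -0.022
-4 [256. 157.] [37. 32.] [274.2 173.2] nose dz -0.011
0 [256. 156.] [37. 31.] [274.2 171.2] nose dz -0.0
4 [256. 155.] [37. 29.] [274.3 169.1] nose dz 0.011
8 [256. 154.] [38. 27.] [274.4 167. ] nose dz 0.022
top seen [296 157  43  28 857] [317.2882147  170.75612602]
-8 [296. 154.] [47. 35.] [319.3 172.2] nose dz -0.022
-4 [296. 154.] [47. 35.] [319.3 171.7] nose dz -0.011
0 [296. 153.] [48. 35.] [319.5 171.2] nose dz -0.0
4 [296. 153.] [48. 35.] [319.9 170.7] nose dz 0.011
8 [296. 153.] [49. 35.] [320.6 170.1] nose dz 0.022
```

The observed centroid matches a level iron. The sole is at about 0.154 m over the pan's centre and nothing is moving, so I hand in.

```bash
python3 -c "
from station import finish_job; print(finish_job())"
```

```text
the job is handed in; nothing more can be done
None
```

I handed the job in at about 20 s: all three stubs are in the pan, the pot stands upright and released beside it, and the arm is holding the iron still and level, sole down about 15 cm above the bench over the middle of the pan.

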